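Check the dust filter against the lamp

TASK

Clear the scraper off the dust-filter box by sliding it blade first all the way into the slotted wooden block and letting it go there; then swing the box's flap up until it stands open by itself, and draw the filter plate up out of the box. Finish while holding the plate still and upright, square to the inspection lamp's lit face, centred on it and about 10 cm in front of it, with the flap left open and the scraper left in its slot. Leave the tin, the sanding block and the turned knob where they are.

Things in the scene. Friction and masses are not known exactly. Their poses are not given: they have to be found in the camera images.
- scraper_grip (a point): Point on the scraper's wooden grip, on its centre line, 16 mm above the scraper's underside and 45 mm behind the grip's front end. x points from grip to blade, y across the grip, z up.
- scraper_tip (a point): Middle of the front edge of the scraper's blade, 2 mm above the scraper's underside, 130 mm ahead of the grip point. Same axes.
- scraper: Scraper lying on the closed flap: flat steel blade 85 mm long, 64 wide, 4 thick, in line with a dark wood grip 105 mm long, 26 wide, 28 tall; both share one flat underside. About 0.16 kg, balancing near where blade meets grip. Origin on the underside where they meet, axes as the grip point.
- slot_mouth (a point): Middle of the lower edge of the slot's mouth, 50 mm above the bench. The slot runs level along this point's +x, 95 mm deep, 76 mm wide, 12 mm high, its floor at this height; z up. The scraper is home when its grip's front end meets the block, blade tip 85 mm inside (15 mm short of that still counts).
- holder: Fixed pale wood slotted block, 100 mm deep (x), 110 wide, 78 tall; origin on the bench under its centre, 50 mm behind the mouth. The slot's roof has a 36 mm wide gap along the middle, open to above. A ledge 18 mm wide, flush with the slot's floor, sticks out 50 mm before the mouth and carries the grip.
- flap_hinge (a point): Middle of the flap's hinge line, on the far top rim of the filter box, 125 mm above the bench. x points from the box's front to the hinge, y along the hinge line, z up. The closed flap, 180 x 250 x 8 mm, reaches from here 180 mm towards -x, its underside at this height.
- flap_handle (a point): Middle of the flap's handle: a round steel bar, 12 mm thick, 70 mm long, parallel to the hinge, centre line 40 mm above the flap's top face, on two posts at its ends (58 mm clear between). With the flap closed it lies 165 mm before the hinge line and 48 mm above it. It turns with the flap.
- flap (a joint): Angle of the flap, rad: 0 closed, grows as the handle end swings up and over the hinge, stop at 1.75. A stiff hinge: it stays where it is left, and takes about 4 N at the handle to lift.
- filter_box: Fixed dark wood box, 180 mm deep (x), 250 wide (y), walls 125 tall and 8 thick, open on top under the flap; origin on the bench under its centre, 90 mm before the hinge line, axes as the hinge point.
- plate_centre (a point): Centre of the filter plate, a flat panel 12 mm thick (x, square to its faces), 140 wide (y), 105 tall (z), about 0.18 kg. Its top edge is 52.5 mm above this point, and at the start 12 mm below the box's rim.
- plate: The filter plate: aluminium frame, pale pleats; origin mid lower edge, axes as its centre point. It stands upright in the box, 115 mm before the hinge line and parallel to it, under the flap, in guide channels at its side edges (up to 73 mm above the bench, 2 mm play); it comes out straight up. Free space beside its faces: 50 mm in front, 100 behind.
- lamp_face (a point): Centre of the lit face (124 mm wide, 94 tall) of the lamp, 190 mm above the bench. The lit face looks along this point's -x; y level, z up.
- lamp: Fixed inspection lamp, 245 mm tall, black head on a post and base; origin on the bench under its head, 20 mm behind the lit face, axes as the lit face.
- tin: Bystander: a closed metal tin, 80 mm diameter, 90 mm tall; origin at its underside.
- sanding_block: Bystander: a cork sanding block 70 x 110 x 35 mm; origin at its underside.
- knob_blank: Bystander: a turned wooden cabinet knob on a 90 mm round rose, 52 mm tall; origin at its underside.

How it is judged:
On the way, in this order (a step that is already met when the one before it is completed fails the run):
1. the scraper is home in the slot and let go, the flap still shut (x of scraper_tip in the frame of slot_mouth above 0.068 m and y of scraper_tip in the frame of slot_mouth between -0.02 and 0.02 m and z of scraper_tip in the frame of slot_mouth between -0.004 and 0.014 m and contact force between scraper and the fingers below 0.1 N and value of joint flap below 0.3 rad), for 0.2 s.
2. the flap stands open (value of joint flap above 1.3 rad), for 0.2 s.
3. the plate is drawn up clear of the box (z of plate_centre in the frame of flap_hinge above 0.053 m and contact force between plate and the fingers above 1 N), for 0.1 s.
At the end, for the whole second after the job is handed in: Plate held still, touching neither box nor lamp: centre 40-170 mm before the lit face, within 40 mm of its centre sideways and in height, square and upright within 0.3 rad. Flap open over 1.3 rad. Scraper let go in the slot, blade tip at least 68 mm past the mouth (x of scraper_tip in the frame of slot_mouth above 0.068 m and y of scraper_tip in the frame of slot_mouth between -0.02 and 0.02 m and z of scraper_tip in the frame of slot_mouth between -0.004 and 0.014 m and contact force between scraper and the fingers below 0.1 N and value of joint flap above 1.3 rad and x of plate_centre in the frame of lamp_face between -0.17 and -0.04 m and y of plate_centre in the frame of lamp_face between -0.04 and 0.04 m and z of plate_centre in the frame of lamp_face between -0.04 and 0.04 m and angle between the x axis of plate_centre and the x axis of lamp_face, either way round below 0.3 rad and angle between plate_centre's own z axis and vertical below 0.3 rad and linear speed of plate below 0.03 m/s and contact force between plate and the fingers above 1 N and contact force between plate and filter_box below 0.1 N and contact force between plate and lamp below 0.1 N); the arm keeps its last pose, push and grip.
It fails at once if the tin is pushed aside (more than 30 mm) (distance of tin from where it was at the start of the episode above 0.03 m).
It fails at once if the sanding block is pushed aside (more than 30 mm) (distance of sanding_block from where it was at the start of the episode above 0.03 m).
It fails at once if the turned knob is pushed aside (more than 30 mm) (distance of knob_blank from where it was at the start of the episode above 0.03 m).
It also fails if it takes over 72 s, if anything falls off the work surface, if the arm or the gripper's body presses on something with over 40 N, if the wrist force passes 120 N, or if a joint passes its speed limit or range.

ROBOT

A 6-joint arm with a two-finger parallel gripper is mounted at the origin on the work surface. World frame = base frame: x ahead of the robot, y to its left, z up, the work surface at z = 0. Lengths are in m, angles in rad, forces in N, time in s.
With the tool pointing down it reaches from about 0.425 to 0.95 m from the base axis. Payload 14.7 kg.
Tool frame: the origin (TCP) lies between the finger pads; the fingertips stand 17 mm ahead of it and the grasp point (between the pads) lies 2 mm behind it; z points along the fingers, y is the direction in which the jaws open and shut (so a half turn about z gives the same grasp; the last joint's range is limited). The gripper opens to 85 mm and grips with 20 to 120 N. Pads are 22 mm wide; open, the fingers measure 114 mm over their backs; the gripper's body (76 mm by 85 mm) begins 54 mm behind the grasp point. The pads swing forward as they close: fully open they stand 13 mm farther back than shut.
Start: joints at [-1.192, 0.48, 1.596, -0, 1.065, -0.047], TCP at [0.268, -0.592, 0.248] pointing down, gripper open.
Joint ranges: [-2.75, 2.75], [-0.82, 2.05], [0.23, 2.67], [-1.56, 4.7], [0.09, 2.69], [-2.92, 2.92]. Speed limits (rad/s): [1.89, 1.89, 2.39, 3.01, 3.01, 3.01].

INTERFACE

Orientations are given as a unit quaternion [w, x, y, z].
In Python, from plant import manip, viewer gives the robot as it stands.
- The arm moves only by the tool apply_moves, never from a script. Its argument "moves" is a list of rows, each an object of numbers: "claw": the finger opening in mm, from 0 to 85.4; "tx", "ty", "tz": the shift along the tool's x, y, z each as a share of 300 mm, from -1 to 1; "rx", "ry", "rz": the turn, a rotation vector about the tool's x, y, z each as a share of pi/2 rad, from -1 to 1. In form: [{"claw": .., "tx": .., "ty": .., "tz": .., "rx": .., "ry": .., "rz": ..}, ...]. A call has 1 to 10 rows; each row is the pose to reach, as a shift and turn from the pose measured when the call began, along the tool's axes at that moment; what a row does not reach only later rows make up. A row lasts 1/12 s, in which the tool goes at most 41.7 mm and 7.16 degrees, less where a joint would pass 70% of its speed; a pose out of reach is approached as far as the arm can. A call with a number of a shift or a turn outside -1 to 1 is refused whole. A call with a gripper value outside its range is refused whole. The fingers move at their own pace and stop on an object; the grip force is fixed at half the most. Time passes only in rows, so rows that repeat a pose let the fingers close. It gives the time, the measured TCP pose, the force and the opening at its end, in the units of the state.
- manip.sense(): the state, without advancing time (a new reading comes with each control period).
- viewer.capture(name): name is "side" or "top" or "wrist"; returns a dict with "color" (400x640x3 uint8, blue, green, red), "fx", "fy", "cx", "cy" (pixels), "view" (4x4, takes a point from world to camera coordinates); the wrist camera has in their place "T_tool_cam" (4x4, takes a point from camera to tool coordinates, whose origin is the TCP and whose axes are the flange's). Camera axes: x right, y up, looking along -z (the intrinsics and any distortion apply to the point x, -y, -z); pixel columns grow to the right and rows downward; lengths in m; the calibration is good to about 2 mm. A picture is of the moment at which its call begins: read the wrist's pose just before it. There is no depth.
- manip.job_done(): hands the job in, once; it reports no verdict.
The state is a dict: "clock": time; "joint_pos": joint angles; "joint_velocities": joint speeds; "tau": joint torques, N m; "ee_pos": TCP position; "orientation": TCP orientation; "ft_force": force on the tool from outside, world axes, zero at the start; "wrist_torque": the same for the moment, N m; "finger_gap": finger opening in m.
Only numpy, scipy, OpenCV 4.12 (cv2) and the standard library are available. Lean on these libraries where they do the work, as an engineer would, in place of code of your own. Each camera call takes 0.05 s, during which the arm holds its last target. There are 200 camera calls.

## Working session

There is one attempt and no reset: what is moved stays moved. The work goes in short steps, Python scripts to look and compute and a tool call to move; the robot and the scene stay as the last step left them, time stands still between calls to the robot, and variables do not carry over. Pictures are saved under pics/ and viewed, about 8 in all and at most 12, crops included, and the job is handed in when it is done.

Besides the shell and the picture viewer there is one more tool, called after "Emit:" as name([rows], argument=value, ...), one row to a line, values as JSON. apply_moves: Moves the arm, as the interface text tells. Its arguments: {"type":"object","properties":{"moves":{"type":"array"}},"required":["moves"]}

```bash
ls; mkdir -p pics
python3 - <<'E'
from plant import manip, viewer
import cv2, numpy as np, pickle
s=manip.sense(); print({k:np.round(v,3).tolist() for k,v in s.items()})
d={}
for n in("top","side"):
    c=viewer.capture(n); d[n]=c; cv2.imwrite(f"pics/{n}0.png",c["color"])
    print(n,{k:(np.round(v,4).tolist()) for k,v in c.items() if k!="color"})
pickle.dump(d,open("cam0.pkl","wb"))
E
```

```text
pics
{'clock': 0.0, 'joint_pos': [-1.192, 0.481, 1.597, -0.0, 1.065, -0.047], 'joint_velocities': [-0.001, -0.001, 0.0, 0.0, 0.0, 0.0], 'tau': [-0.005, -95.066, -43.02, -0.001, 0.012, -0.0], 'ee_pos': [0.268, -0.592, 0.248], 'orientation': [-0.001, 0.977, 0.211, -0.0], 'ft_force': [-1.065, 1.34, 0.03], 'wrist_torque': [0.027, -0.005, 0.006], 'finger_gap': 0.085}
top {'fx': 473.1538, 'fy': 473.1538, 'cx': 320.5209, 'cy': 199.4185, 'view': [[0.0104, -0.9999, 0.0085, 0.0002], [0.997, 0.011, 0.0771, -0.5633], [-0.0772, 0.0076, 0.997, -1.343], [0.0, 0.0, 0.0, 1.0]]}
side {'fx': 454.9768, 'fy': 454.9768, 'cx': 321.1019, 'cy': 196.8266, 'view': [[-0.9995, -0.0308, -0.0023, 0.541], [0.0169, -0.608, 0.7937, -0.1154], [-0.0259, 0.7933, 0.6083, -1.3469], [0.0, 0.0, 0.0, 1.0]]}
```

View pics/top0.png

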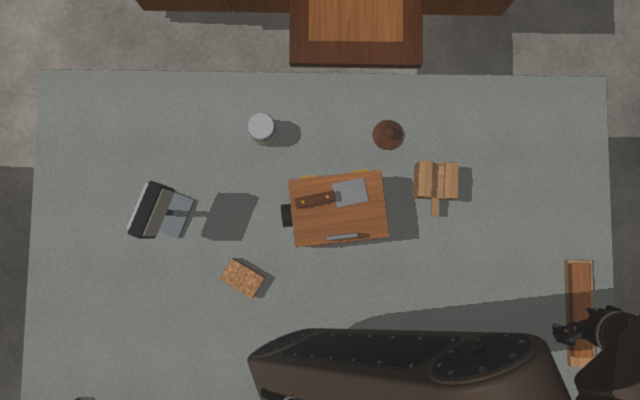

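View pics/side0.png

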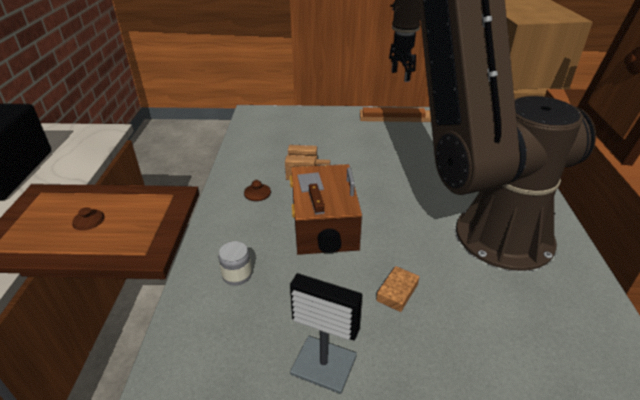

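The top view shows the box (290–387, 170–245) with the handle at (341, 237), the scraper grip at (315, 199) and its blade at (350, 192). The holder is at (437, 180) with its ledge pointing down to (435, 212), and the lamp head is at (150, 210). The side view has louvres on the lamp at (325, 310). I'll zoom in to tell which lamp face is lit and to pick corners.

```bash
cat > h.py <<'E'
import numpy as np, cv2, pickle
def ray(c,u,v,T=None):
    """world origin, direction; T = world<-camera for the wrist"""
    M=np.linalg.inv(c["view"]) if T is None else T
    d=np.array([(u-c["cx"])/c["fx"],-(v-c["cy"])/c["fy"],-1.])
    return M[:3,3],M[:3,:3]@d
def at(c,u,v,z,T=None):
    o,d=ray(c,u,v,T); return o+d*(z-o[2])/d[2]
def proj(c,p,T=None):
    V=np.array(c["view"]) if T is None else np.linalg.inv(T)
    q=V[:3,:3]@p+V[:3,3]
    return c["cx"]-c["fx"]*q[0]/q[2], c["cy"]+c["fy"]*q[1]/q[2]
E
python3 - <<'E'
from h import *
d=pickle.load(open("cam0.pkl","rb"))
t,s=d["top"]["color"],d["side"]["color"]
f=lambda im,x,y,w,h:cv2.resize(im[y:y+h,x:x+w],(400,300),interpolation=cv2.INTER_CUBIC)
m=np.vstack([np.hstack([f(t,280,160,120,90),f(t,400,145,80,60)]),np.hstack([f(t,120,170,80,60),f(s,270,265,120,90)])])
cv2.imwrite("pics/m.png",m)
E
```

```text
(no output)
```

View pics/m.png

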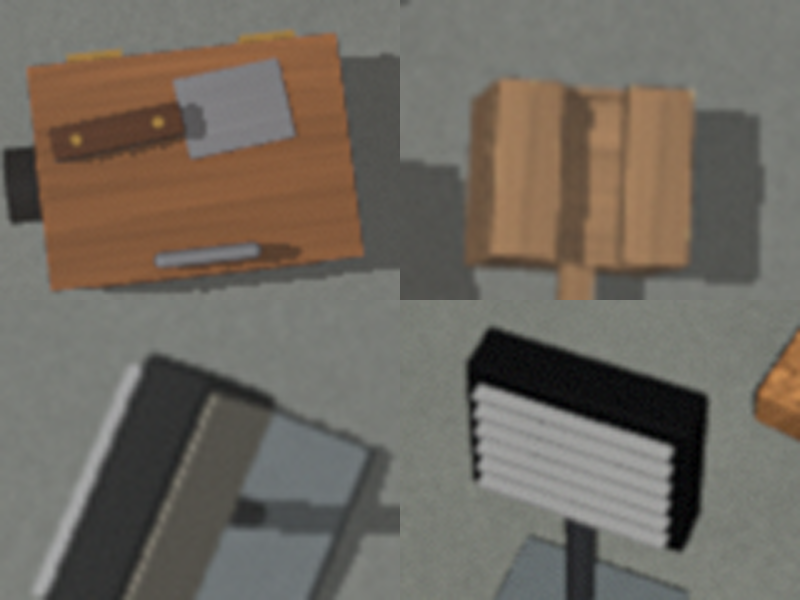

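Run:
```python
from h import *
d=pickle.load(open("cam0.pkl","rb")); t=d["top"]; s=d["side"]
A=lambda X,Y,z:at(t,280+X/3.3333,160+Y/3.3333,z)
r=lambda p:np.round(p,4)
TL,TR,BR,BL=[A(*p,.133) for p in((28,67),(336,35),(362,256),(50,291))]
print("flap",r(TL),r(TR),r(BR),r(BL),"w",r(np.linalg.norm(TL-TR)),r(np.linalg.norm(BL-BR)),"d",r(np.linalg.norm(TL-BL)),r(np.linalg.norm(TR-BR)))
print("hinge mid",r((TL+TR)/2),"front mid",r((BL+BR)/2),"yaw of x:",np.arctan2(*( (TL+TR-BL-BR)[[1,0]])), "yaw y",np.arctan2(*((TL+BL-TR-BR)[[1,0]])))
h1,h2=A(157,260,.173),A(258,250,.173);print("handle",r(h1),r(h2),r((h1+h2)/2),np.linalg.norm(h1-h2))
c=[A(*p,.137) for p in((174,82),(277,58),(295,135),(191,158))];tip=(c[1]+c[2])/2;back=(c[0]+c[3])/2
print("blade tip",r(tip),"back",r(back),np.linalg.norm(tip-back),np.linalg.norm(c[1]-c[2]))
g=A(55,145,.161);print("grip rear",r(g),np.linalg.norm((tip-g)[:2]),"yaw",np.arctan2(*((tip-g)[[1,0]])),np.arctan2(*((tip-back)[[1,0]])))
H=lambda X,Y,z:at(t,400+(X-400)/5,145+Y/5,z)
q=[H(*p,.078) for p in((500,80),(693,90),(688,268),(490,263))]
m=(q[2]+q[3])/2;b=(q[0]+q[1])/2
print("holder front",r(m),"back",r(b),np.linalg.norm(m-b),np.linalg.norm(q[2]-q[3]),"yaw",np.arctan2(*((b-m)[[1,0]])),"yaw y",np.arctan2(*((q[0]+q[3]-q[1]-q[2])[[1,0]])))
L=lambda X,Y,z:at(t,120+X/5,170+(Y-300)/5,z)
print("lamp top face edge pts z.245",r(L(150,355,.245)),r(L(212,392,.245)))
S=lambda X,Y:(270+(X-400)/3.333,265+(Y-300)/3.333)
for n,p in dict(frontL=(470,360),backL=(492,328),backR=(707,397),frontR=(682,440)).items(): print(n,r(at(s,*S(*p),.245)))
for n,p in dict(tin=(261,122,.09),knob=(388,133,.04),sand=(243,277,.035)).items(): print(n,r(at(t,*p)))
```

```text
flap [0.6051 0.0929 0.133 ] [ 0.6337 -0.1527  0.133 ] [ 0.4578 -0.1734  0.133 ] [0.4277 0.0728 0.133 ] w 0.2473 0.248 d 0.1785 0.1771
hinge mid [ 0.6194 -0.0299  0.133 ] front mid [ 0.4428 -0.0503  0.133 ] yaw of x: 0.11491790943315873 yaw y 1.6893547860701361
handle [ 0.4531 -0.0104  0.173 ] [ 0.4615 -0.0876  0.173 ] [ 0.4573 -0.049   0.173 ] 0.07767977271816172
blade tip [ 0.5835 -0.1125  0.137 ] back [ 0.5638 -0.0304  0.137 ] 0.08436797040506688 0.06295976382366061
grip rear [0.5412 0.0693 0.161 ] 0.1865972982446781 yaw -1.3421174235864652 -1.3358562547046615
holder front [ 0.5661 -0.3184  0.078 ] back [ 0.6672 -0.3235  0.078 ] 0.10116416549524576 0.109970288081494 yaw -0.050153198843074634 yaw y 1.543574368276659
lamp top face edge pts z.245 [0.5859 0.4195 0.245 ] [0.5684 0.389  0.245 ]
frontL [0.586  0.4204 0.245 ]
backL [0.575 0.395 0.245]
backR [0.4497 0.444  0.245 ]
frontR [0.4647 0.4748 0.245 ]
tin [0.7713 0.1739 0.09  ]
knob [ 0.7558 -0.186   0.04  ]
sand [0.3406 0.2224 0.035 ]
```

The corners match the given sizes: flap 0.248 × 0.178, blade 84 × 63, block 101 × 110. The helper below turns a target pose into move units.

```bash
cat >> h.py <<'E'
from scipy.spatial.transform import Rotation as Ro
def Rdown(yaw):
    x=np.array([np.cos(yaw),np.sin(yaw),0]); z=np.array([0,0,-1.]); return np.c_[x,np.cross(z,x),z]
def units(s,P,yaw):
    R=Ro.from_quat(s["orientation"],scalar_first=True).as_matrix()
    for p in np.atleast_2d(P):
        print("t",np.round(R.T@(p-s["ee_pos"])/.3,3),"r",np.round(Ro.from_matrix(R.T@Rdown(yaw)).as_rotvec()/(np.pi/2),3))
def now():
    from plant import manip
    s=manip.sense(); R=Ro.from_quat(s["orientation"],scalar_first=True).as_matrix()
    print("t",round(s["clock"],2),"pos",np.round(s["ee_pos"],4),"yaw",round(float(np.arctan2(R[1,0],R[0,0])),3),"F",np.round(s["ft_force"],1),"gap",round(s["finger_gap"],4)); return s
E
python3 - <<'E'
from h import *
s=now()
units(s,[[.5545,.0125,.235]],1.80)
E
```

```text
t 0.1 pos [ 0.2684 -0.5916  0.2477] yaw 0.426 F [-0.9 -0.4  0.2] gap 0.0854
t [ 1.7   -1.44   0.044] r [-0.001 -0.001 -0.875]
```

Emit:
apply_moves([
  {"claw": 85, "tx": 0.85, "ty": -0.72, "tz": 0, "rx": 0, "ry": 0, "rz": -0.6},
  {"claw": 85, "tx": 0.85, "ty": -0.72, "tz": 0, "rx": 0, "ry": 0, "rz": -0.875},
  {"claw": 85, "tx": 0.85, "ty": -0.72, "tz": 0, "rx": 0, "ry": 0, "rz": -0.875},
  {"claw": 85, "tx": 0.85, "ty": -0.72, "tz": 0, "rx": 0, "ry": 0, "rz": -0.875},
  {"claw": 85, "tx": 0.85, "ty": -0.72, "tz": 0, "rx": 0, "ry": 0, "rz": -0.875},
  {"claw": 85, "tx": 0.85, "ty": -0.72, "tz": 0, "rx": 0, "ry": 0, "rz": -0.875},
  {"claw": 85, "tx": 0.85, "ty": -0.72, "tz": 0, "rx": 0, "ry": 0, "rz": -0.875},
  {"claw": 85, "tx": 0.85, "ty": -0.72, "tz": 0, "rx": 0, "ry": 0, "rz": -0.875},
  {"claw": 85, "tx": 0.85, "ty": -0.72, "tz": 0, "rx": 0, "ry": 0, "rz": -0.875},
  {"claw": 85, "tx": 0.85, "ty": -0.72, "tz": 0, "rx": 0, "ry": 0, "rz": -0.875},
])

```text
clock: 0.93
ee_pos: [0.4122, -0.2871, 0.2479]
orientation: [-0.001, 0.665, 0.747, 0.0]
ft_force: [0.2, -0.4, -0.5]
finger_gap: 0.0849
```

Run:
```python
from h import *
units(now(),[[.5545,.0125,.235]],1.80)
```

```text
t 0.93 pos [ 0.4122 -0.2871  0.2479] yaw 1.686 F [ 0.2 -0.4 -0.5] gap 0.0849
t [0.937 0.586 0.044] r [-0.    -0.001 -0.073]
```

Emit:
apply_moves([
  {"claw": 85, "tx": 0.937, "ty": 0.586, "tz": 0.04, "rx": 0, "ry": 0, "rz": -0.073},
  {"claw": 85, "tx": 0.937, "ty": 0.586, "tz": 0.04, "rx": 0, "ry": 0, "rz": -0.073},
  {"claw": 85, "tx": 0.937, "ty": 0.586, "tz": 0.04, "rx": 0, "ry": 0, "rz": -0.073},
  {"claw": 85, "tx": 0.937, "ty": 0.586, "tz": 0.04, "rx": 0, "ry": 0, "rz": -0.073},
  {"claw": 85, "tx": 0.937, "ty": 0.586, "tz": 0.04, "rx": 0, "ry": 0, "rz": -0.073},
  {"claw": 85, "tx": 0.937, "ty": 0.586, "tz": 0.04, "rx": 0, "ry": 0, "rz": -0.073},
  {"claw": 85, "tx": 0.937, "ty": 0.586, "tz": 0.04, "rx": 0, "ry": 0, "rz": -0.073},
  {"claw": 85, "tx": 0.937, "ty": 0.586, "tz": 0.04, "rx": 0, "ry": 0, "rz": -0.073},
  {"claw": 85, "tx": 0.937, "ty": 0.586, "tz": 0.04, "rx": 0, "ry": 0, "rz": -0.073},
  {"claw": 85, "tx": 0.937, "ty": 0.586, "tz": 0.04, "rx": 0, "ry": 0, "rz": -0.073},
])

```text
clock: 1.77
ee_pos: [0.5549, 0.0145, 0.2357]
orientation: [-0.001, 0.62, 0.785, 0.0]
ft_force: [-0.3, 0.4, 0.5]
finger_gap: 0.0852
```

Run:
```python
from h import *
from plant import viewer
s=now(); c=viewer.capture("wrist"); cv2.imwrite("pics/w1.png",c["color"]); print(np.round(c["T_tool_cam"],3).tolist())
T=np.eye(4);T[:3,:3]=Ro.from_quat(s["orientation"],scalar_first=True).as_matrix();T[:3,3]=s["ee_pos"];c["T"]=T@c["T_tool_cam"]
pickle.dump(c,open("w1.pkl","wb"))
u=np.array([.2287,-.9735,0]);g=np.array([.5545,.0125,.161])
for k in(-.06,0,.045): print(k,np.round(proj(c,g+u*k,c["T"]),1))
units(s,[[.5545,.0125,.154]],1.80)
```

```text
t 1.77 pos [0.5549 0.0145 0.2357] yaw 1.804 F [-0.3  0.4  0.5] gap 0.0852
[[-0.001, 0.956, 0.293, 0.074], [1.0, 0.001, 0.0, 0.0], [0.0, 0.293, -0.956, -0.125], [0.0, 0.0, 0.0, 1.0]]
-0.06 [322.5 118.5]
0 [322.4 220.7]
0.045 [322.4 286.9]
t [-0.007 -0.003  0.272] r [-0.001 -0.001  0.003]
```

View pics/w1.png

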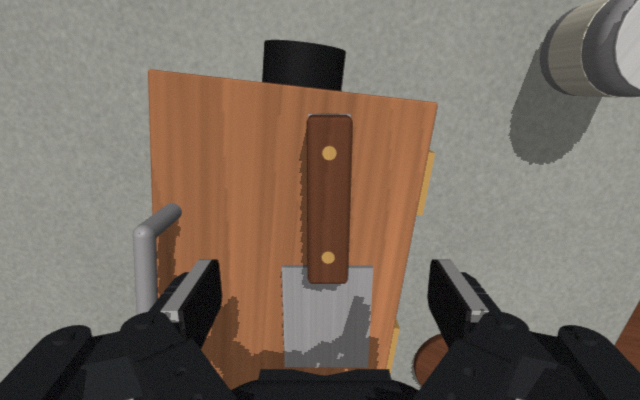

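The wrist view shows the grip from (330, 115) to (328, 283), about 4 mm to tool +y of the prediction. I'll descend with that correction and close.

Emit:
apply_moves([
  {"claw": 70, "tx": -0.002, "ty": 0.01, "tz": 0.1, "rx": 0, "ry": 0, "rz": 0},
  {"claw": 60, "tx": -0.002, "ty": 0.01, "tz": 0.2, "rx": 0, "ry": 0, "rz": 0},
  {"claw": 60, "tx": -0.002, "ty": 0.01, "tz": 0.25, "rx": 0, "ry": 0, "rz": 0},
  {"claw": 60, "tx": -0.002, "ty": 0.01, "tz": 0.27, "rx": 0, "ry": 0, "rz": 0},
  {"claw": 50, "tx": -0.002, "ty": 0.01, "tz": 0.27, "rx": 0, "ry": 0, "rz": 0},
  {"claw": 15, "tx": -0.002, "ty": 0.01, "tz": 0.27, "rx": 0, "ry": 0, "rz": 0},
  {"claw": 15, "tx": -0.002, "ty": 0.01, "tz": 0.27, "rx": 0, "ry": 0, "rz": 0},
  {"claw": 15, "tx": -0.002, "ty": 0.01, "tz": 0.27, "rx": 0, "ry": 0, "rz": 0},
  {"claw": 15, "tx": -0.002, "ty": 0.01, "tz": 0.27, "rx": 0, "ry": 0, "rz": 0},
  {"claw": 15, "tx": -0.002, "ty": 0.01, "tz": 0.27, "rx": 0, "ry": 0, "rz": 0},
])

```text
clock: 2.65
ee_pos: [0.558, 0.0129, 0.1563]
orientation: [0.0, 0.621, 0.784, 0.001]
ft_force: [-1.7, -3.5, 8.6]
finger_gap: 0.0249
```

Run:
```python
from h import *
units(now(),[[.556,.015,.23],[.406,-.311,.23]],3.10)
```

```text
t 2.65 pos [0.558  0.0129 0.1563] yaw 1.803 F [-1.7 -3.5  8.6] gap 0.0249
t [ 0.008 -0.005 -0.246] r [ 0.001 -0.    -0.826]
t [-0.934 -0.741 -0.247] r [ 0.001 -0.    -0.826]
```

Emit:
apply_moves([
  {"claw": 15, "tx": 0, "ty": 0, "tz": -0.1, "rx": 0, "ry": 0, "rz": 0},
  {"claw": 15, "tx": 0, "ty": 0, "tz": -0.24, "rx": 0, "ry": 0, "rz": 0},
  {"claw": 15, "tx": -0.12, "ty": -0.1, "tz": -0.25, "rx": 0, "ry": 0, "rz": -0.08},
  {"claw": 15, "tx": -0.24, "ty": -0.19, "tz": -0.25, "rx": 0, "ry": 0, "rz": -0.16},
  {"claw": 15, "tx": -0.35, "ty": -0.28, "tz": -0.25, "rx": 0, "ry": 0, "rz": -0.24},
  {"claw": 15, "tx": -0.46, "ty": -0.37, "tz": -0.25, "rx": 0, "ry": 0, "rz": -0.32},
  {"claw": 15, "tx": -0.57, "ty": -0.45, "tz": -0.25, "rx": 0, "ry": 0, "rz": -0.4},
  {"claw": 15, "tx": -0.68, "ty": -0.54, "tz": -0.25, "rx": 0, "ry": 0, "rz": -0.48},
  {"claw": 15, "tx": -0.79, "ty": -0.63, "tz": -0.25, "rx": 0, "ry": 0, "rz": -0.56},
  {"claw": 15, "tx": -0.89, "ty": -0.71, "tz": -0.25, "rx": 0, "ry": 0, "rz": -0.64},
])

```text
clock: 3.48
ee_pos: [0.4352, -0.2483, 0.2319]
orientation: [0.001, 0.235, 0.972, 0.0]
ft_force: [1.4, 0.1, -1.2]
finger_gap: 0.0248
```

Run:
```python
from h import *
units(now(),[[.406,-.311,.23],[.406,-.311,.12]],3.10)
```

```text
t 3.48 pos [ 0.4352 -0.2483  0.2319] yaw 2.668 F [ 1.4  0.1 -1.2] gap 0.0248
t [-0.009 -0.23   0.006] r [ 0.     0.001 -0.275]
t [-0.008 -0.231  0.373] r [ 0.     0.001 -0.275]
```

Emit:
apply_moves([
  {"claw": 15, "tx": -0.008, "ty": -0.1, "tz": 0.0, "rx": 0, "ry": 0, "rz": -0.08},
  {"claw": 15, "tx": -0.008, "ty": -0.2, "tz": 0.08, "rx": 0, "ry": 0, "rz": -0.16},
  {"claw": 15, "tx": -0.008, "ty": -0.23, "tz": 0.18, "rx": 0, "ry": 0, "rz": -0.24},
  {"claw": 15, "tx": -0.008, "ty": -0.23, "tz": 0.28, "rx": 0, "ry": 0, "rz": -0.275},
  {"claw": 15, "tx": -0.008, "ty": -0.23, "tz": 0.35, "rx": 0, "ry": 0, "rz": -0.275},
  {"claw": 15, "tx": -0.008, "ty": -0.23, "tz": 0.373, "rx": 0, "ry": 0, "rz": -0.275},
  {"claw": 15, "tx": -0.008, "ty": -0.23, "tz": 0.373, "rx": 0, "ry": 0, "rz": -0.275},
])

```text
clock: 4.07
ee_pos: [0.4055, -0.3104, 0.1192]
orientation: [0.0, 0.021, 1.0, 0.001]
ft_force: [-0.0, 0.4, -2.5]
finger_gap: 0.0246
```

Run:
```python
from h import *
from plant import viewer
s=now(); c=viewer.capture("wrist"); cv2.imwrite("pics/w2.png",c["color"])
T=np.eye(4);T[:3,:3]=Ro.from_quat(s["orientation"],scalar_first=True).as_matrix();T[:3,3]=s["ee_pos"];c["T"]=T@c["T_tool_cam"]
pickle.dump(c,open("w2.pkl","wb"))
```

```text
t 4.07 pos [ 0.4055 -0.3104  0.1192] yaw 3.099 F [-0.   0.4 -2.5] gap 0.0246
```

View pics/w2.png

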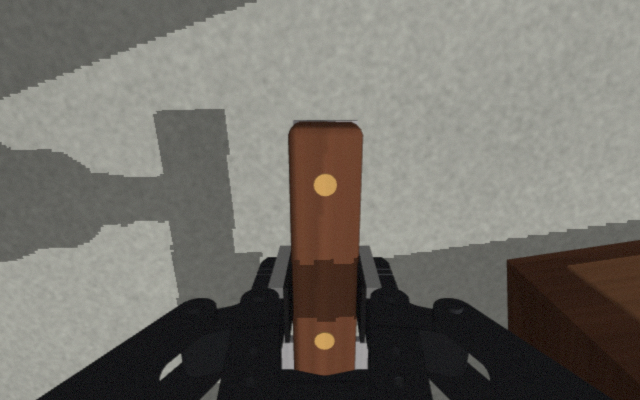

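The wrist view shows the scraper straight in the jaws (rear end at 325, 122), with the holder out of sight. I'll check alignment in the fixed cameras.

Run:
```python
from h import *
from plant import viewer
t=viewer.capture("top");s=viewer.capture("side")
f=lambda im,x,y,w,h:cv2.resize(im[y:y+h,x:x+w],(400,400),interpolation=cv2.INTER_CUBIC)
cv2.imwrite("pics/m2.png",np.hstack([f(t["color"],390,150,100,100),f(s["color"],265,110,100,100)]))
pickle.dump((t,s),open("cam2.pkl","wb"))
u=np.array([np.cos(3.099),np.sin(3.099),0]); tcp=np.array([.4055,-.3104,.1192]);v=np.array([-u[1],u[0],0])
b=tcp-.13*u; b[2]=.0957+.004
for k in(-.032,.032): p=proj(t,b+v*k); q=proj(s,b+v*k); print("pred blade corner in montage",np.round((np.array(p)-[390,150])*4),np.round((np.array(q)-[265,110])*4+[400,0]))
for z in (.078,):
  for p in [(.5661,-.3184)]: print("mouth top",np.round((np.array(proj(s,np.array([*p,z])))-[265,110])*4+[400,0]))
```

```text
pred blade corner in montage [149. 232.] [640. 174.]
pred blade corner in montage [243. 237.] [645. 134.]
mouth top [607. 173.]
```

View pics/m2.png

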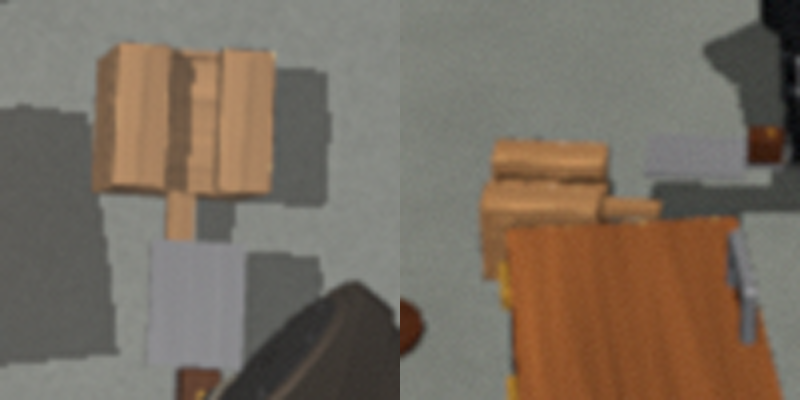

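Blade and holder line up. The blade spans columns 150–244, centred on the slot line within about 2 mm. The tip is about 3 mm shorter than nominal.

Run:
```python
from h import *
s=now()
t=pickle.load(open("cam2.pkl","rb"))[0]
print("ledge",at(t,390+181/4,150+215/4,.05))
units(s,[[.4055,-.312,.0783],[.515,-.3164,.0783]],3.103)
```

```text
t 4.22 pos [ 0.4069 -0.3113  0.1215] yaw 3.1 F [-0.4 -0.6 -1.3] gap 0.0252
ledge [ 0.55234108 -0.31819198  0.05      ]
t [ 0.005 -0.002  0.144] r [-0.001  0.002 -0.002]
t [-0.36  -0.002  0.145] r [-0.001  0.002 -0.002]
```

Emit:
apply_moves([
  {"claw": 15, "tx": 0.0, "ty": -0.002, "tz": 0.08, "rx": 0, "ry": 0, "rz": 0},
  {"claw": 15, "tx": 0.0, "ty": -0.002, "tz": 0.13, "rx": 0, "ry": 0, "rz": 0},
  {"claw": 15, "tx": 0.0, "ty": -0.002, "tz": 0.142, "rx": 0, "ry": 0, "rz": 0},
  {"claw": 15, "tx": 0.0, "ty": -0.002, "tz": 0.142, "rx": 0, "ry": 0, "rz": 0},
  {"claw": 15, "tx": 0.0, "ty": -0.002, "tz": 0.142, "rx": 0, "ry": 0, "rz": 0},
])

```text
clock: 4.63
ee_pos: [0.4076, -0.3122, 0.08]
orientation: [0.002, 0.021, 1.0, -0.001]
ft_force: [-0.1, -0.8, -1.5]
finger_gap: 0.0249
```

Run:
```python
from h import *
from plant import viewer
s=now()
c=viewer.capture("side");s=now(); viewer.capture("side");s=now()
units(s,[[.440,-.3134,.0783],[.515,-.3164,.0783]],3.103)
```

```text
t 4.63 pos [ 0.4076 -0.3122  0.08  ] yaw 3.1 F [-0.1 -0.8 -1.5] gap 0.0249
t 4.68 pos [ 0.4077 -0.3124  0.0801] yaw 3.1 F [-0.2 -0.7 -1.4] gap 0.0248
t 4.73 pos [ 0.4077 -0.3124  0.0801] yaw 3.1 F [ 0.7  0.2 -1.9] gap 0.0246
t [-0.108  0.001  0.006] r [-0.002  0.003 -0.002]
t [-0.358  0.001  0.008] r [-0.002  0.003 -0.002]
```

Emit:
apply_moves([
  {"claw": 15, "tx": -0.05, "ty": 0, "tz": 0.006, "rx": 0, "ry": 0.002, "rz": -0.002},
  {"claw": 15, "tx": -0.1, "ty": 0, "tz": 0.006, "rx": 0, "ry": 0.002, "rz": -0.002},
  {"claw": 15, "tx": -0.14, "ty": 0, "tz": 0.006, "rx": 0, "ry": 0.002, "rz": -0.002},
  {"claw": 15, "tx": -0.17, "ty": 0, "tz": 0.006, "rx": 0, "ry": 0.002, "rz": -0.002},
  {"claw": 15, "tx": -0.2, "ty": 0, "tz": 0.006, "rx": 0, "ry": 0.002, "rz": -0.002},
  {"claw": 15, "tx": -0.2, "ty": 0, "tz": 0.006, "rx": 0, "ry": 0.002, "rz": -0.002},
])

```text
clock: 5.23
ee_pos: [0.4694, -0.3152, 0.0789]
orientation: [0.002, 0.019, 1.0, -0.002]
ft_force: [-0.4, 0.1, -2.0]
finger_gap: 0.0245
```

Run:
```python
from h import *
units(now(),[[.515,-.3164,.0783],[.521,-.3166,.0783]],3.103)
```

```text
t 5.23 pos [ 0.4694 -0.3152  0.0789] yaw 3.104 F [-0.4  0.1 -2. ] gap 0.0245
t [-0.152  0.002  0.003] r [-0.002  0.002  0.001]
t [-0.172  0.002  0.003] r [-0.002  0.002  0.001]
```

Emit:
apply_moves([
  {"claw": 15, "tx": -0.04, "ty": 0.001, "tz": 0.003, "rx": 0, "ry": 0.002, "rz": 0},
  {"claw": 15, "tx": -0.08, "ty": 0.001, "tz": 0.003, "rx": 0, "ry": 0.002, "rz": 0},
  {"claw": 15, "tx": -0.12, "ty": 0.001, "tz": 0.003, "rx": 0, "ry": 0.002, "rz": 0},
  {"claw": 15, "tx": -0.15, "ty": 0.001, "tz": 0.003, "rx": 0, "ry": 0.002, "rz": 0},
  {"claw": 15, "tx": -0.172, "ty": 0.001, "tz": 0.003, "rx": 0, "ry": 0.002, "rz": 0},
  {"claw": 15, "tx": -0.172, "ty": 0.001, "tz": 0.003, "rx": 0, "ry": 0.002, "rz": 0},
  {"claw": 15, "tx": -0.172, "ty": 0.001, "tz": 0.003, "rx": 0, "ry": 0.002, "rz": 0},
])

```text
clock: 5.82
ee_pos: [0.521, -0.3167, 0.078]
orientation: [-0.0, 0.019, 1.0, -0.002]
ft_force: [0.1, 0.1, -2.0]
finger_gap: 0.0249
```

Run:
```python
from h import *
from plant import viewer
now()
t=viewer.capture("top");s=viewer.capture("side")
f=lambda im,x,y,w,h:cv2.resize(im[y:y+h,x:x+w],(400,400),interpolation=cv2.INTER_CUBIC)
cv2.imwrite("pics/m3.png",np.hstack([f(t["color"],390,150,100,100),f(s["color"],265,110,100,100)]))
```

```text
t 5.82 pos [ 0.521  -0.3167  0.078 ] yaw 3.104 F [ 0.1  0.1 -2. ] gap 0.0249
```

View pics/m3.png

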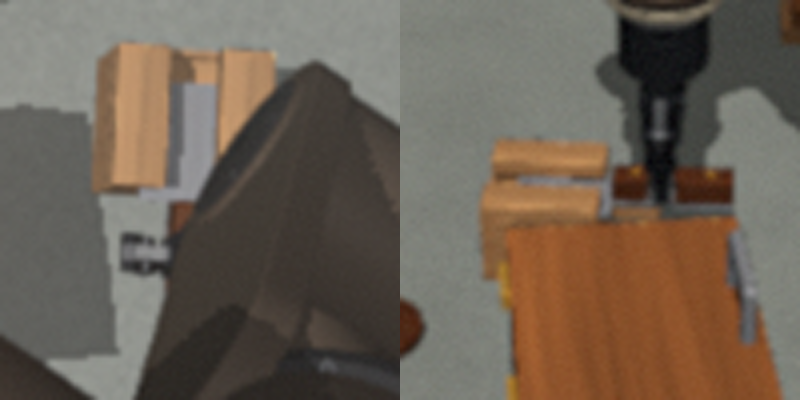

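The top view shows the blade centred in the slot with its tip about 77 mm in. The side view shows a small gap between grip and block (608–612). I'll lower a touch, nudge in and release.

Emit:
apply_moves([
  {"claw": 15, "tx": -0.006, "ty": 0, "tz": 0.008, "rx": 0, "ry": 0, "rz": 0},
  {"claw": 15, "tx": -0.015, "ty": 0, "tz": 0.01, "rx": 0, "ry": 0, "rz": 0},
  {"claw": 15, "tx": -0.02, "ty": 0, "tz": 0.01, "rx": 0, "ry": 0, "rz": 0},
  {"claw": 15, "tx": -0.02, "ty": 0, "tz": 0.01, "rx": 0, "ry": 0, "rz": 0},
  {"claw": 50, "tx": -0.02, "ty": 0, "tz": 0.01, "rx": 0, "ry": 0, "rz": 0},
  {"claw": 50, "tx": -0.02, "ty": 0, "tz": 0.01, "rx": 0, "ry": 0, "rz": 0},
  {"claw": 50, "tx": -0.02, "ty": 0, "tz": 0.01, "rx": 0, "ry": 0, "rz": 0},
  {"claw": 50, "tx": -0.02, "ty": 0, "tz": 0.01, "rx": 0, "ry": 0, "rz": 0},
  {"claw": 50, "tx": -0.02, "ty": 0, "tz": 0.01, "rx": 0, "ry": 0, "rz": 0},
])

```text
clock: 6.67
ee_pos: [0.5264, -0.3169, 0.0751]
orientation: [-0.0, 0.019, 1.0, -0.001]
ft_force: [0.5, 0.1, -0.5]
finger_gap: 0.0503
```

Emit:
apply_moves([
  {"claw": 55, "tx": 0, "ty": 0, "tz": -0.1, "rx": 0, "ry": 0, "rz": 0},
  {"claw": 55, "tx": 0, "ty": 0, "tz": -0.2, "rx": 0, "ry": 0, "rz": 0},
  {"claw": 55, "tx": 0, "ty": 0, "tz": -0.35, "rx": 0, "ry": 0, "rz": 0},
  {"claw": 55, "tx": 0, "ty": 0, "tz": -0.5, "rx": 0, "ry": 0, "rz": 0},
  {"claw": 55, "tx": 0, "ty": 0, "tz": -0.6, "rx": 0, "ry": 0, "rz": 0},
  {"claw": 55, "tx": 0, "ty": 0, "tz": -0.6, "rx": 0, "ry": 0, "rz": 0},
])

```text
clock: 7.17
ee_pos: [0.5292, -0.3182, 0.2629]
orientation: [0.004, 0.019, 1.0, -0.004]
ft_force: [2.0, -0.7, -0.0]
finger_gap: 0.0551
```

Run:
```python
from h import *
from plant import viewer
s=now(); c=viewer.capture("wrist"); t=viewer.capture("top")
p=cv2.resize(t["color"][150:250,390:490],(400,400)); cv2.imwrite("pics/m4.png",p)
d=pickle.load(open("w1.pkl","rb"))
# flap from wrist view w1: rear-left & right corner (side away from blade), handle end
for u,v in((149,70),(436,101)): print(np.round(at(d,u,v,.133,d["T"]),4))
print("handle",np.round(at(d,146,232,.173,d["T"]),4))
hx=np.array([np.cos(.115),np.sin(.115)])
hp=np.array([.6194,-.0299])-.165*hx; print("handle from hinge",hp)
units(s,[[*hp,.24]],1.686)
```

```text
t 7.17 pos [ 0.5292 -0.3182  0.2629] yaw 3.104 F [ 2.  -0.7 -0. ] gap 0.0551
[0.4325 0.0725 0.133 ]
[0.607  0.0953 0.133 ]
handle [ 0.4573 -0.013   0.173 ]
handle from hinge [ 0.45548986 -0.0488332 ]
t [0.28  0.888 0.067] r [-0.001  0.008  0.903]
```

View pics/m4.png

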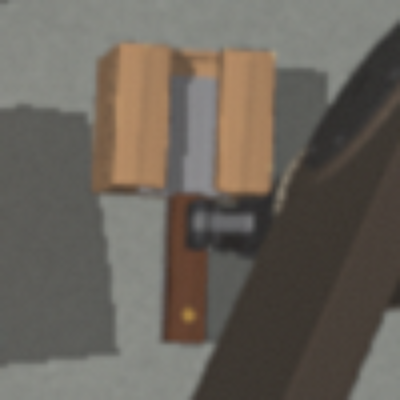

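The scraper is home, with the grip front against the block at (185, 193). The refined handle position is (0.4575, −0.049), so the hinge is at about (0.621, −0.030). Next I'll move over the handle.

Emit:
apply_moves([
  {"claw": 55, "tx": 0.287, "ty": 0.888, "tz": 0.06, "rx": 0, "ry": 0.008, "rz": 0.903},
  {"claw": 55, "tx": 0.287, "ty": 0.888, "tz": 0.06, "rx": 0, "ry": 0.008, "rz": 0.903},
  {"claw": 55, "tx": 0.287, "ty": 0.888, "tz": 0.06, "rx": 0, "ry": 0.008, "rz": 0.903},
  {"claw": 55, "tx": 0.287, "ty": 0.888, "tz": 0.06, "rx": 0, "ry": 0.008, "rz": 0.903},
  {"claw": 55, "tx": 0.287, "ty": 0.888, "tz": 0.06, "rx": 0, "ry": 0.008, "rz": 0.903},
  {"claw": 55, "tx": 0.287, "ty": 0.888, "tz": 0.06, "rx": 0, "ry": 0.008, "rz": 0.903},
  {"claw": 55, "tx": 0.287, "ty": 0.888, "tz": 0.06, "rx": 0, "ry": 0.008, "rz": 0.903},
  {"claw": 55, "tx": 0.287, "ty": 0.888, "tz": 0.06, "rx": 0, "ry": 0.008, "rz": 0.903},
  {"claw": 55, "tx": 0.287, "ty": 0.888, "tz": 0.06, "rx": 0, "ry": 0.008, "rz": 0.903},
  {"claw": 55, "tx": 0.287, "ty": 0.888, "tz": 0.06, "rx": 0, "ry": 0.008, "rz": 0.903},
])

```text
clock: 8.1
ee_pos: [0.4501, -0.0464, 0.2364]
orientation: [-0.004, 0.58, 0.815, -0.002]
ft_force: [1.0, -0.1, -0.2]
finger_gap: 0.0551
```

Run:
```python
from h import *
units(now(),[[.4575,-.049,.24],[.4575,-.049,.174]],1.686)
```

```text
t 8.1 pos [ 0.4501 -0.0464  0.2364] yaw 1.904 F [ 1.  -0.1 -0.2] gap 0.0551
t [-0.016  0.02  -0.012] r [-0.005 -0.002  0.139]
t [-0.017  0.022  0.208] r [-0.005 -0.002  0.139]
```

Emit:
apply_moves([
  {"claw": 55, "tx": -0.016, "ty": 0.02, "tz": 0, "rx": -0.005, "ry": -0.002, "rz": 0.08},
  {"claw": 55, "tx": -0.016, "ty": 0.02, "tz": 0, "rx": -0.005, "ry": -0.002, "rz": 0.139},
  {"claw": 55, "tx": -0.016, "ty": 0.021, "tz": 0.07, "rx": -0.005, "ry": -0.002, "rz": 0.139},
  {"claw": 55, "tx": -0.016, "ty": 0.021, "tz": 0.14, "rx": -0.005, "ry": -0.002, "rz": 0.139},
  {"claw": 55, "tx": -0.016, "ty": 0.022, "tz": 0.2, "rx": -0.005, "ry": -0.002, "rz": 0.139},
  {"claw": 40, "tx": -0.016, "ty": 0.022, "tz": 0.208, "rx": -0.005, "ry": -0.002, "rz": 0.139},
  {"claw": 5, "tx": -0.016, "ty": 0.022, "tz": 0.208, "rx": -0.005, "ry": -0.002, "rz": 0.139},
  {"claw": 5, "tx": -0.016, "ty": 0.022, "tz": 0.208, "rx": -0.005, "ry": -0.002, "rz": 0.139},
  {"claw": 5, "tx": -0.016, "ty": 0.022, "tz": 0.208, "rx": -0.005, "ry": -0.002, "rz": 0.139},
  {"claw": 5, "tx": -0.016, "ty": 0.022, "tz": 0.208, "rx": -0.005, "ry": -0.002, "rz": 0.139},
])

```text
clock: 8.93
ee_pos: [0.4601, -0.0485, 0.1753]
orientation: [0.002, 0.665, 0.747, 0.002]
ft_force: [14.0, 8.2, -8.6]
finger_gap: 0.0095
```

Run:
```python
from h import *
s=now()
hx=np.array([np.cos(.115),np.sin(.115),0]); H=s["ee_pos"]+.165*hx; H[2]-=.048
r=.1718;P=[]
for th in np.arange(.1,1.56,.1):
    a=np.pi-.283-th; P.append(H+r*np.cos(a)*hx+[0,0,r*np.sin(a)])
units(s,P,1.686); print(H)
```

```text
t 8.93 pos [ 0.4601 -0.0485  0.1753] yaw 1.686 F [14.   8.2 -8.6] gap 0.0095
t [ 0.     0.019 -0.054] r [ 0.004 -0.    -0.   ]
t [ 0.     0.043 -0.106] r [ 0.004 -0.    -0.   ]
t [ 0.     0.073 -0.155] r [ 0.004 -0.    -0.   ]
t [ 0.     0.107 -0.201] r [ 0.004 -0.    -0.   ]
t [ 0.     0.145 -0.243] r [ 0.004 -0.    -0.   ]
t [ 0.     0.188 -0.281] r [ 0.004 -0.    -0.   ]
t [ 0.     0.234 -0.315] r [ 0.004 -0.    -0.   ]
t [ 0.     0.284 -0.344] r [ 0.004 -0.    -0.   ]
t [ 0.     0.336 -0.368] r [ 0.004 -0.    -0.   ]
t [ 0.     0.39  -0.387] r [ 0.004 -0.    -0.   ]
t [ 0.     0.445 -0.4  ] r [ 0.004 -0.    -0.   ]
t [ 0.     0.502 -0.408] r [ 0.004 -0.    -0.   ]
t [ 0.     0.559 -0.409] r [ 0.004 -0.    -0.   ]
t [ 0.     0.616 -0.406] r [ 0.004 -0.    -0.   ]
t [ 0.     0.673 -0.396] r [ 0.004 -0.    -0.   ]
[ 0.62405269 -0.02952957  0.12726539]
```

Emit:
apply_moves([
  {"claw": 5, "tx": 0, "ty": 0.007, "tz": -0.027, "rx": 0, "ry": 0, "rz": 0},
  {"claw": 5, "tx": 0, "ty": 0.019, "tz": -0.054, "rx": 0, "ry": 0, "rz": 0},
  {"claw": 5, "tx": 0, "ty": 0.03, "tz": -0.08, "rx": 0, "ry": 0, "rz": 0},
  {"claw": 5, "tx": 0, "ty": 0.043, "tz": -0.106, "rx": 0, "ry": 0, "rz": 0},
  {"claw": 5, "tx": 0, "ty": 0.058, "tz": -0.13, "rx": 0, "ry": 0, "rz": 0},
  {"claw": 5, "tx": 0, "ty": 0.073, "tz": -0.155, "rx": 0, "ry": 0, "rz": 0},
  {"claw": 5, "tx": 0, "ty": 0.09, "tz": -0.178, "rx": 0, "ry": 0, "rz": 0},
  {"claw": 5, "tx": 0, "ty": 0.107, "tz": -0.201, "rx": 0, "ry": 0, "rz": 0},
  {"claw": 5, "tx": 0, "ty": 0.107, "tz": -0.201, "rx": 0, "ry": 0, "rz": 0},
])

```text
clock: 9.68
ee_pos: [0.4917, -0.0446, 0.2371]
orientation: [0.001, 0.665, 0.747, 0.002]
ft_force: [-8.1, 1.6, 6.0]
finger_gap: 0.01
```

```bash
cat > arc.py <<'E'
from h import *
s=now()
hx=np.array([np.cos(.115),np.sin(.115),0]); H=np.array([.624,-.0295,.1273]); r=.1718
d=s["ee_pos"]-H; th=np.pi-.283-np.arctan2(d[2],d@hx); print("radius",np.hypot(d@hx,d[2]),"theta",th)
for t in np.arange(.5,1.56,.1):
    a=np.pi-.283-t; print(round(t,2),end=" "); units(s,[H+r*np.cos(a)*hx+[0,0,r*np.sin(a)]],1.686)
E
python3 arc.py
```

```text
t 9.68 pos [ 0.4917 -0.0446  0.2371] yaw 1.686 F [-8.1  1.6  6. ] gap 0.01
radius 0.17261293484657028 theta 0.40652863900923286
0.5 t [-0.001  0.038 -0.038] r [ 0.003 -0.    -0.   ]
0.6 t [-0.001  0.081 -0.076] r [ 0.003 -0.    -0.   ]
0.7 t [-0.001  0.127 -0.11 ] r [ 0.003 -0.    -0.   ]
0.8 t [-0.001  0.176 -0.139] r [ 0.003 -0.    -0.   ]
0.9 t [-0.001  0.228 -0.163] r [ 0.003 -0.    -0.   ]
1.0 t [-0.001  0.282 -0.182] r [ 0.003 -0.    -0.   ]
1.1 t [-0.001  0.338 -0.195] r [ 0.003 -0.    -0.   ]
1.2 t [-0.001  0.395 -0.203] r [ 0.003 -0.    -0.   ]
1.3 t [-0.001  0.452 -0.205] r [ 0.003 -0.    -0.   ]
1.4 t [-0.001  0.509 -0.201] r [ 0.003 -0.    -0.   ]
1.5 t [-0.001  0.565 -0.191] r [ 0.003 -0.    -0.   ]
```

Emit:
apply_moves([
  {"claw": 5, "tx": 0, "ty": 0.038, "tz": -0.038, "rx": 0, "ry": 0, "rz": 0},
  {"claw": 5, "tx": 0, "ty": 0.081, "tz": -0.076, "rx": 0, "ry": 0, "rz": 0},
  {"claw": 5, "tx": 0, "ty": 0.127, "tz": -0.11, "rx": 0, "ry": 0, "rz": 0},
  {"claw": 5, "tx": 0, "ty": 0.176, "tz": -0.139, "rx": 0, "ry": 0, "rz": 0},
  {"claw": 5, "tx": 0, "ty": 0.228, "tz": -0.163, "rx": 0, "ry": 0, "rz": 0},
  {"claw": 5, "tx": 0, "ty": 0.282, "tz": -0.182, "rx": 0, "ry": 0, "rz": 0},
  {"claw": 5, "tx": 0, "ty": 0.338, "tz": -0.195, "rx": 0, "ry": 0, "rz": 0},
  {"claw": 5, "tx": 0, "ty": 0.338, "tz": -0.195, "rx": 0, "ry": 0, "rz": 0},
])

```text
clock: 10.35
ee_pos: [0.5951, -0.0323, 0.298]
orientation: [0.002, 0.665, 0.747, 0.003]
ft_force: [-3.6, 5.5, 14.1]
finger_gap: 0.01
```

```bash
python3 arc.py
```

```text
t 10.35 pos [ 0.5951 -0.0323  0.298 ] yaw 1.686 F [-3.6  5.5 14.1] gap 0.01
radius 0.1730982787638194 theta 1.1195377931100627
0.5 t [-0.002 -0.311  0.163] r [ 0.005 -0.    -0.   ]
0.6 t [-0.002 -0.268  0.124] r [ 0.005 -0.    -0.   ]
0.7 t [-0.002 -0.222  0.091] r [ 0.005 -0.    -0.   ]
0.8 t [-0.002 -0.172  0.062] r [ 0.005 -0.    -0.   ]
0.9 t [-0.002 -0.12   0.038] r [ 0.005 -0.    -0.   ]
1.0 t [-0.002 -0.066  0.019] r [ 0.005 -0.    -0.   ]
1.1 t [-0.002 -0.01   0.006] r [ 0.005 -0.    -0.   ]
1.2 t [-0.002  0.046 -0.001] r [ 0.005 -0.    -0.   ]
1.3 t [-0.002  0.104 -0.003] r [ 0.005 -0.    -0.   ]
1.4 t [-0.002  0.161  0.001] r [ 0.005 -0.    -0.   ]
1.5 t [-0.002  0.217  0.011] r [ 0.005 -0.    -0.   ]
```

Emit:
apply_moves([
  {"claw": 5, "tx": 0, "ty": 0.046, "tz": -0.001, "rx": 0, "ry": 0, "rz": 0},
  {"claw": 5, "tx": 0, "ty": 0.104, "tz": -0.003, "rx": 0, "ry": 0, "rz": 0},
  {"claw": 5, "tx": 0, "ty": 0.161, "tz": 0.001, "rx": 0, "ry": 0, "rz": 0},
  {"claw": 5, "tx": 0, "ty": 0.217, "tz": 0.011, "rx": 0, "ry": 0, "rz": 0},
  {"claw": 5, "tx": 0, "ty": 0.24, "tz": 0.016, "rx": 0, "ry": 0, "rz": 0},
  {"claw": 5, "tx": 0, "ty": 0.24, "tz": 0.016, "rx": 0, "ry": 0, "rz": 0},
  {"claw": 30, "tx": 0, "ty": 0.24, "tz": 0.016, "rx": 0, "ry": 0, "rz": 0},
  {"claw": 30, "tx": 0, "ty": 0.24, "tz": 0.016, "rx": 0, "ry": 0, "rz": 0},
  {"claw": 30, "tx": 0, "ty": 0.24, "tz": 0.016, "rx": 0, "ry": 0, "rz": 0},
])

```text
clock: 11.1
ee_pos: [0.6669, -0.0242, 0.2941]
orientation: [0.003, 0.665, 0.747, 0.003]
ft_force: [0.3, 0.1, -1.0]
finger_gap: 0.0298
```

Emit:
apply_moves([
  {"claw": 30, "tx": 0, "ty": 0, "tz": -0.08, "rx": 0, "ry": 0, "rz": 0},
  {"claw": 30, "tx": 0, "ty": 0, "tz": -0.2, "rx": 0, "ry": 0, "rz": 0},
  {"claw": 30, "tx": 0, "ty": 0, "tz": -0.3, "rx": 0, "ry": 0, "rz": 0},
  {"claw": 30, "tx": 0, "ty": 0, "tz": -0.3, "rx": 0, "ry": 0, "rz": 0},
  {"claw": 30, "tx": 0, "ty": -0.14, "tz": -0.3, "rx": 0, "ry": 0, "rz": 0},
  {"claw": 50, "tx": 0, "ty": -0.28, "tz": -0.3, "rx": 0, "ry": 0, "rz": 0},
  {"claw": 50, "tx": 0, "ty": -0.42, "tz": -0.3, "rx": 0, "ry": 0, "rz": 0},
  {"claw": 50, "tx": 0, "ty": -0.5, "tz": -0.3, "rx": 0, "ry": 0, "rz": 0},
  {"claw": 50, "tx": 0, "ty": -0.5, "tz": -0.3, "rx": 0, "ry": 0, "rz": 0},
])

```text
clock: 11.85
ee_pos: [0.5126, -0.042, 0.3837]
orientation: [0.002, 0.666, 0.746, 0.003]
ft_force: [2.0, 0.0, 1.1]
finger_gap: 0.05
```

Run:
```python
from h import *
from plant import viewer
s=now(); c=viewer.capture("wrist"); b=viewer.capture("side")
T=np.eye(4);T[:3,:3]=Ro.from_quat(s["orientation"],scalar_first=True).as_matrix();T[:3,3]=s["ee_pos"];c["T"]=T@c["T_tool_cam"]
pickle.dump(c,open("w3.pkl","wb"))
cv2.imwrite("pics/m5.png",np.hstack([cv2.resize(c["color"],(480,300)),cv2.resize(b["color"][120:280,230:400],(320,300))]))
hx=np.array([np.cos(.115),np.sin(.115),0]);hy=np.array([-hx[1],hx[0],0])
pc=np.array([.6225,-.030,.113])-.115*hx; print(pc)
for k in(-.07,.07):
  for m in(-.006,.006): print("plate top corner pred (480 scale)",np.round(np.array(proj(c,pc+hy*k+hx*m,c["T"]))*.75))
units(s,[[pc[0],pc[1],.2],[pc[0],pc[1],.098]],1.686)
```

```text
t 11.85 pos [ 0.5126 -0.042   0.3837] yaw 1.685 F [2.  0.  1.1] gap 0.05
[ 0.5082596  -0.04319587  0.113     ]
plate top corner pred (480 scale) [235. 162.]
plate top corner pred (480 scale) [243. 162.]
plate top corner pred (480 scale) [234.  70.]
plate top corner pred (480 scale) [243.  70.]
t [-0.003 -0.019  0.612] r [ 0.004 -0.    -0.   ]
t [-0.003 -0.021  0.952] r [ 0.004 -0.    -0.   ]
```

View pics/m5.png

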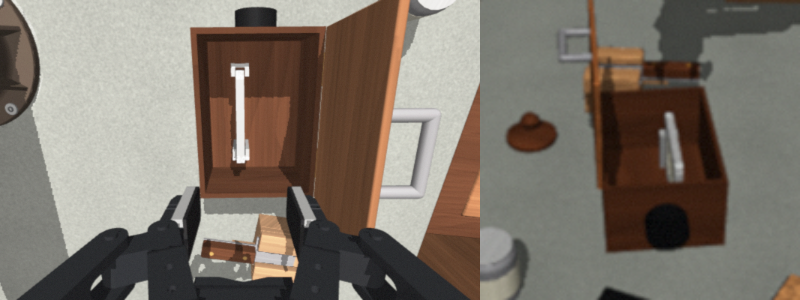

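The box is open, the flap stands about vertical, and the plate edge is at (240, 70–160), matching the prediction of (239, 70–162). Going down for it.

Emit:
apply_moves([
  {"claw": 50, "tx": -0.003, "ty": -0.018, "tz": 0.14, "rx": 0, "ry": 0, "rz": 0},
  {"claw": 50, "tx": -0.003, "ty": -0.018, "tz": 0.28, "rx": 0, "ry": 0, "rz": 0},
  {"claw": 50, "tx": -0.003, "ty": -0.018, "tz": 0.42, "rx": 0, "ry": 0, "rz": 0},
  {"claw": 50, "tx": -0.003, "ty": -0.018, "tz": 0.56, "rx": 0, "ry": 0, "rz": 0},
  {"claw": 50, "tx": -0.003, "ty": -0.018, "tz": 0.65, "rx": 0, "ry": 0, "rz": 0},
  {"claw": 50, "tx": -0.003, "ty": -0.018, "tz": 0.65, "rx": 0, "ry": 0, "rz": 0},
])

```text
clock: 12.45
ee_pos: [0.5111, -0.0428, 0.1837]
orientation: [-0.0, 0.666, 0.746, 0.001]
ft_force: [-1.5, -0.5, 0.2]
finger_gap: 0.0499
```

Run:
```python
from h import *
units(now(),[[.5085,-.0432,.097]],1.686)
```

```text
t 12.45 pos [ 0.5111 -0.0428  0.1837] yaw 1.685 F [-1.5 -0.5  0.2] gap 0.0499
t [-0.001 -0.009  0.289] r [ 0.001 -0.001 -0.   ]
```

Emit:
apply_moves([
  {"claw": 50, "tx": -0.001, "ty": -0.008, "tz": 0.1, "rx": 0, "ry": 0, "rz": 0},
  {"claw": 50, "tx": -0.001, "ty": -0.008, "tz": 0.2, "rx": 0, "ry": 0, "rz": 0},
  {"claw": 50, "tx": -0.001, "ty": -0.008, "tz": 0.27, "rx": 0, "ry": 0, "rz": 0},
  {"claw": 50, "tx": -0.001, "ty": -0.008, "tz": 0.289, "rx": 0, "ry": 0, "rz": 0},
  {"claw": 30, "tx": -0.001, "ty": -0.008, "tz": 0.289, "rx": 0, "ry": 0, "rz": 0},
  {"claw": 4, "tx": -0.001, "ty": -0.008, "tz": 0.289, "rx": 0, "ry": 0, "rz": 0},
  {"claw": 4, "tx": -0.001, "ty": -0.008, "tz": 0.289, "rx": 0, "ry": 0, "rz": 0},
  {"claw": 4, "tx": -0.001, "ty": -0.008, "tz": 0.289, "rx": 0, "ry": 0, "rz": 0},
  {"claw": 4, "tx": -0.001, "ty": -0.008, "tz": 0.289, "rx": 0, "ry": 0, "rz": 0},
])

```text
clock: 13.2
ee_pos: [0.5101, -0.0434, 0.0988]
orientation: [0.001, 0.665, 0.746, 0.002]
ft_force: [0.5, -1.1, 6.1]
finger_gap: 0.0114
```

Emit:
apply_moves([
  {"claw": 4, "tx": 0, "ty": 0, "tz": -0.05, "rx": 0, "ry": 0, "rz": 0},
  {"claw": 4, "tx": 0, "ty": 0, "tz": -0.12, "rx": 0, "ry": 0, "rz": 0},
  {"claw": 4, "tx": 0, "ty": 0, "tz": -0.2, "rx": 0, "ry": 0, "rz": 0},
  {"claw": 4, "tx": 0, "ty": 0, "tz": -0.28, "rx": 0, "ry": 0, "rz": 0},
  {"claw": 4, "tx": 0, "ty": 0, "tz": -0.36, "rx": 0, "ry": 0, "rz": 0},
  {"claw": 4, "tx": 0, "ty": 0, "tz": -0.44, "rx": 0, "ry": 0, "rz": 0},
  {"claw": 4, "tx": 0, "ty": 0, "tz": -0.52, "rx": 0, "ry": 0, "rz": 0},
  {"claw": 4, "tx": 0, "ty": 0, "tz": -0.55, "rx": 0, "ry": 0, "rz": 0},
  {"claw": 4, "tx": 0, "ty": 0, "tz": -0.55, "rx": 0, "ry": 0, "rz": 0},
])

```text
clock: 13.95
ee_pos: [0.5107, -0.0438, 0.2669]
orientation: [0.003, 0.665, 0.746, 0.004]
ft_force: [0.2, 0.8, -1.4]
finger_gap: 0.0111
```

Run:
```python
from h import *
from plant import viewer
s=now(); t=viewer.capture("top"); b=viewer.capture("side")
f=lambda im,x,y,w,h:cv2.resize(im[y:y+h,x:x+w],(400,300),interpolation=cv2.INTER_CUBIC)
cv2.imwrite("pics/m6.png",np.hstack([f(t["color"],120,160,120,90),f(b["color"],230,90,160,120)]))
a=t["color"][170:240,120:200]
# lit (beige) side pixels of the lamp, mean colours
for u,v in((168,200),(162,212),(155,228),(140,210),(152,190)): print(u,v,t["color"][v,u])
```

```text
t 13.95 pos [ 0.5107 -0.0438  0.2669] yaw 1.685 F [ 0.2  0.8 -1.4] gap 0.0111
168 200 [81 90 92]
162 212 [81 88 91]
155 228 [84 92 94]
140 210 [57 58 56]
152 190 [56 56 56]
```

View pics/m6.png

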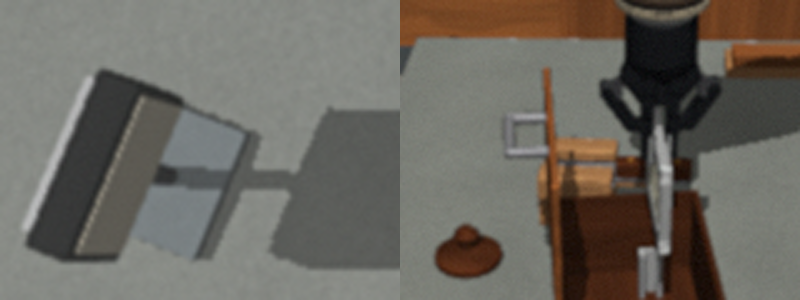

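The plate is out of the box (gap 11 mm, clear in the side view). Next I'll settle which lamp face is lit, using the base and post position, and look from close up on the way.

Run:
```python
from h import *
d=pickle.load(open("cam0.pkl","rb")); s=d["side"]; t=d["top"]
n=np.array([.375,.927]); l=np.array([.927,-.375])
def show(k,p): print(k,np.round(p,4),"n",round(float(p[:2]@n),4),"l",round(float(p[:2]@l),4))
B=[at(s,*p,.012) for p in((323,339),(357,354),(340,388),(291,371))]
for b in B: show("base",b)
show("base c",np.mean(B,0)); show("post foot",at(s,324.5,364,.012))
S=lambda X,Y:(270+(X-400)/3.333,265+(Y-300)/3.333)
for k,p in dict(frontL=(470,360),backL=(492,328),backR=(707,397),frontR=(690,440)).items(): show(k,at(s,*S(*p),.245))
f=lambda X,Y:(120+X/3.333,160+Y/3.333)
for k,p in dict(tl=(103,70),tr=(183,98),br=(118,262),bl=(27,245),wt=(90,76),wb=(22,230)).items(): show("top "+k,at(t,*f(*p),.245))
print(s["color"][300:330,322].mean(1).round())
units(now(),[[.475,.2,.30]],2.76)
```

```text
base [0.5251 0.3807 0.012 ] n 0.5499 l 0.344
base [0.4479 0.4178 0.012 ] n 0.5552 l 0.2585
base [0.4861 0.4998 0.012 ] n 0.6456 l 0.2632
base [0.5923 0.4638 0.012 ] n 0.652 l 0.3751
base c [0.5128 0.4405 0.012 ] n 0.6007 l 0.3102
post foot [0.5201 0.4448 0.012 ] n 0.6073 l 0.3153
frontL [0.586  0.4204 0.245 ] n 0.6094 l 0.3855
backL [0.575 0.395 0.245] n 0.5818 l 0.3849
backR [0.4497 0.444  0.245 ] n 0.5802 l 0.2504
frontR [0.4603 0.4747 0.245 ] n 0.6127 l 0.2487
top tl [0.586  0.4173 0.245 ] n 0.6066 l 0.3867
top tr [0.5663 0.3589 0.245 ] n 0.5451 l 0.3903
top br [0.4477 0.4014 0.245 ] n 0.5399 l 0.2645
top bl [0.4592 0.4669 0.245 ] n 0.605 l 0.2506
top wt [0.5815 0.4265 0.245 ] n 0.6135 l 0.3791
top wb [0.4699 0.4709 0.245 ] n 0.6127 l 0.259
[137. 157. 156. 152. 141. 144. 152. 158. 154. 146. 141. 150. 155. 156.
 147. 141. 144. 153. 159. 150. 141. 146. 153. 157. 151. 139. 142. 151.
 154. 154.]
t 14.05 pos [ 0.5092 -0.0436  0.2638] yaw 1.685 F [ 0.3  0.9 -2.2] gap 0.0114
t [ 0.82 -0.02 -0.12] r [ 0.003  0.001 -0.684]
```

The origin (base and post) is at n ≈ 0.601. The box-side face is 20 mm ahead of it and the ribbed face is only 10 mm behind. That makes the box-side face the lit one, centred at (0.511, 0.420) with x-axis yaw 1.186. The plate target is (0.473, 0.327, 0.19).

Emit:
apply_moves([
  {"claw": 4, "tx": 0.0, "ty": 0, "tz": -0.1, "rx": 0, "ry": 0, "rz": 0},
  {"claw": 4, "tx": 0.09, "ty": -0.002, "tz": -0.12, "rx": 0, "ry": 0, "rz": -0.07},
  {"claw": 4, "tx": 0.18, "ty": -0.004, "tz": -0.12, "rx": 0, "ry": 0, "rz": -0.14},
  {"claw": 4, "tx": 0.27, "ty": -0.006, "tz": -0.12, "rx": 0, "ry": 0, "rz": -0.21},
  {"claw": 4, "tx": 0.36, "ty": -0.008, "tz": -0.12, "rx": 0, "ry": 0, "rz": -0.28},
  {"claw": 4, "tx": 0.45, "ty": -0.01, "tz": -0.12, "rx": 0, "ry": 0, "rz": -0.35},
  {"claw": 4, "tx": 0.54, "ty": -0.012, "tz": -0.12, "rx": 0, "ry": 0, "rz": -0.42},
  {"claw": 4, "tx": 0.63, "ty": -0.014, "tz": -0.12, "rx": 0, "ry": 0, "rz": -0.49},
  {"claw": 4, "tx": 0.7, "ty": -0.016, "tz": -0.12, "rx": 0, "ry": 0, "rz": -0.56},
  {"claw": 4, "tx": 0.75, "ty": -0.02, "tz": -0.12, "rx": 0, "ry": 0, "rz": -0.63},
])

```text
clock: 14.88
ee_pos: [0.4762, 0.1809, 0.2982]
orientation: [0.001, 0.228, 0.974, 0.001]
ft_force: [-0.4, 0.3, -2.0]
finger_gap: 0.0113
```

Run:
```python
from h import *
units(now(),[[.473,.327,.2283]],2.757)
```

```text
t 14.88 pos [0.4762 0.1809 0.2982] yaw 2.681 F [-0.4  0.3 -2. ] gap 0.0113
t [0.226 0.431 0.233] r [ 0.001  0.001 -0.048]
```

Emit:
apply_moves([
  {"claw": 4, "tx": 0.04, "ty": 0.08, "tz": 0.04, "rx": 0, "ry": 0, "rz": -0.02},
  {"claw": 4, "tx": 0.09, "ty": 0.16, "tz": 0.09, "rx": 0, "ry": 0, "rz": -0.048},
  {"claw": 4, "tx": 0.13, "ty": 0.25, "tz": 0.14, "rx": 0, "ry": 0, "rz": -0.048},
  {"claw": 4, "tx": 0.17, "ty": 0.33, "tz": 0.18, "rx": 0, "ry": 0, "rz": -0.048},
  {"claw": 4, "tx": 0.21, "ty": 0.4, "tz": 0.22, "rx": 0, "ry": 0, "rz": -0.048},
  {"claw": 4, "tx": 0.226, "ty": 0.431, "tz": 0.233, "rx": 0, "ry": 0, "rz": -0.048},
  {"claw": 4, "tx": 0.226, "ty": 0.431, "tz": 0.233, "rx": 0, "ry": 0, "rz": -0.048},
  {"claw": 4, "tx": 0.226, "ty": 0.431, "tz": 0.233, "rx": 0, "ry": 0, "rz": -0.048},
  {"claw": 4, "tx": 0.226, "ty": 0.431, "tz": 0.233, "rx": 0, "ry": 0, "rz": -0.048},
])

```text
clock: 15.63
ee_pos: [0.473, 0.3259, 0.2282]
orientation: [0.001, 0.191, 0.982, 0.0]
ft_force: [0.0, 0.4, -1.9]
finger_gap: 0.0109
```

Run:
```python
from h import *
from plant import viewer
s=now(); w=viewer.capture("wrist"); t=viewer.capture("top"); b=viewer.capture("side"); s=now()
f=lambda im,x,y,w,h:cv2.resize(im[y:y+h,x:x+w],(400,300),interpolation=cv2.INTER_CUBIC)
cv2.imwrite("pics/m7.png",np.vstack([np.hstack([cv2.resize(w["color"],(400,300)),f(t["color"],120,140,160,120)]),np.hstack([f(b["color"],230,200,200,150),f(t["color"],380,130,120,90)])]))
print(np.round(s["joint_velocities"],3))
```

```text
t 15.63 pos [0.473  0.3259 0.2282] yaw 2.757 F [ 0.   0.4 -1.9] gap 0.0109
t 15.78 pos [0.4734 0.326  0.2289] yaw 2.756 F [-0.8  0.9 -1.9] gap 0.0109
[ 0.001  0.    -0.002  0.001  0.001  0.003]
```

View pics/m7.png

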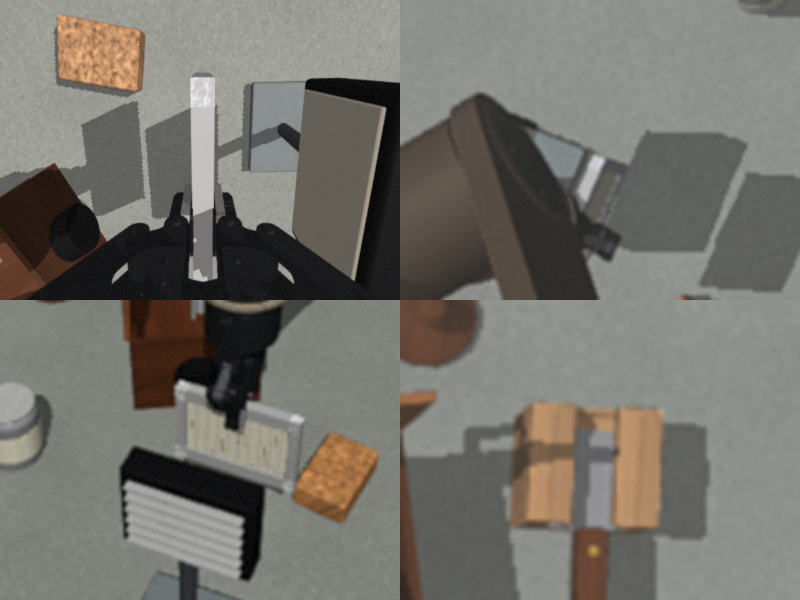

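The wrist view shows the plate edge-on at (202, 80–280), parallel to the smooth panel of the head at (335, 180). That confirms it as the lit face. The side view shows the plate upright behind the ribbed back, and the scraper is still home at (593, 480–530). Handing in.

Run:
```python
from h import *
from plant import manip
print(manip.job_done()); now()
```

```text
the job is handed in; nothing more can be done
None
the job is handed in; nothing more can be done
```

I carried out every step of the task and handed the job in at about 15.8 s; the interface gives no verdict.

- **Scraper:** I slid it blade first into the slotted block and let it go. The overhead camera showed the grip's front end against the block, and it was still there just before I handed in.
- **Flap:** I swung it up by its handle to about 1.5 rad by the arm's own readings. It stood upright by itself when I looked afterwards. The last picture only caught its edge, so the angle was not measured again at the end.
- **Plate:** I drew it straight up out of the box and held it still and upright. By the arm's position it is about 10 cm in front of the lit face and centred to within a few millimetres. Grip gap was 10.9 mm and joint speeds were at most 0.003 rad/s.
- **Which lamp face is lit:** The first pictures left this unclear. The face towards the box is 20 mm from the lamp's post, as the description says, and the final close-up showed it as a smooth panel with ribs on the other side.
- **Other objects:** I moved nothing near the tin, the sanding block or the knob, and the parts of them in the last pictures looked in place. I did not measure their positions again.
- **Disagreements:** The overhead and wrist cameras differed by 2–4 mm, and I corrected for that at the grasps. No other check failed.

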